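# Point out the pieces for a hardness test

## Task

Show the new operator which pieces go onto the hardness tester, in this order: point down at the flat anvil (the dark stepped disc with a stem), then at the test block (the low plain solid disc, half as high as the grease tin), then at the toothed gear, each time holding your fingertips a few centimetres above the middle of the piece for two full seconds. Do not touch or move anything, and do not bring the fingertips down over the middle of the pieces that are not needed (the bearing ring, the turned pin and the grease tin). Finish with the fingertips raised clear, at least 20 cm above the bench.

Things in the scene. Friction and masses are not known exactly. Their poses are not given: they have to be found in the camera images.
- anvil_top (a point): Flat anvil: dark stepped turned part, a disc 63 mm across and 21 mm high with a 26 mm stem on top, 43 mm high in all. Origin of this point: centre of the top of the stem; z up. Stands upright and loose on the bench. All six pieces on the bench (anvil, test block, gear, ring, pin, tin) trade places from start to start, their centres at least 100 mm apart; a piece is pointed at with the middle between the fingertips.
- test_block_top (a point): Test block: plain solid pale disc with a flat top and no hole, 65 mm across, 15 mm high. Origin of this point: centre of its top face; z up. Stands upright and loose on the bench.
- gear_top (a point): Spur gear: pale metal wheel with teeth round its rim, 60 mm across, 14 mm high. Origin of this point: centre of its top face; z up. Stands upright and loose on the bench.
- ring_top (a point): Bearing ring, not needed: plain pale ring, 52 mm across with a 36 mm hole, 15 mm high. Origin of this point: centre of its top face (in the air of the hole); z up. Stands upright and loose on the bench.
- pin_top (a point): Turned pin, not needed: slim dark upright pin, 25 mm across, with a thinner 16 mm upper part, 63 mm high. Origin of this point: centre of its top face; z up. Stands upright and loose on the bench.
- tin_top (a point): Grease tin, not needed: closed round tin with a pale lid and green side, 64 mm across, 31 mm high. Origin of this point: centre of its top face; z up. Stands upright and loose on the bench.
- tape_roll: Roll of tape lying flat, 100 mm across, 18 mm high, on the mat right of the work. Origin: centre of its underside. Apart from the tall hardness tester on the right (its left side at y = -0.45 m), nothing within 0.85 m of the robot is higher than 95 mm (the highest is a mug at the far left).
- brush: Flat paint brush lying on the mat right of the work, 39 x 185 x 14 mm. Origin: centre of its underside.

How it is judged:
By the outcome, as a careful person would: the job done as asked, in the order asked, and still so for the second after the job is handed in, with the robot touching nothing.
It also fails if it takes over 58 s, if anything falls off the work surface, if the arm or the gripper's body presses on something with over 40 N, if the wrist force passes 120 N, or if a joint passes its speed limit or range.

## Robot

A 6-joint arm with a two-finger parallel gripper is mounted at the origin on a cart in front of the work surface, level with it; the furniture and walls round the work are solid. World frame = base frame: x ahead of the robot, y to its left, z up, the work surface at z = 0. Lengths are in m, angles in rad, forces in N, time in s.
With the tool pointing down it reaches from about 0.375 to 0.9 m from the base axis. Payload 3.1 kg.
Tool frame: the origin (TCP) lies midway between the tips of the shut fingers; the grasp point (between the pads) lies 19 mm behind it; x points along the fingers, y is the direction in which the jaws open and shut, and the axes are right-handed (so a half turn about x gives the same grasp; the last joint's range is limited). The gripper opens to 87 mm and grips with 3 to 60 N. Pads are 19 mm wide; open, the fingers measure 117 mm over their backs; the gripper's body (75 mm by 190 mm) begins 51 mm behind the grasp point.
Start: joints at [1.071, 0.527, 1.433, -0, 1.181, -0.178], TCP at [0.198, 0.593, 0.223] pointing down, gripper open.
Joint ranges: [-3.08, 3.08], [-0.75, 2.2], [0.22, 2.44], [-1.43, 4.57], [0, 2.65], [-2.85, 2.85]. Speed limits (rad/s): [2.79, 2.79, 3.14, 3.14, 3.14, 3.14].

## Interface

Orientations are given as a unit quaternion [x, y, z, w].
In Python, from rig import get_obs, imaging, robot gives the robot as it stands.
- The arm moves only by the shell command python3 -m inch 'ROWS' [FORCE]. ROWS is JSON, a list of rows, each a list of 3 entries, a list of its own where there are three numbers: the finger opening in mm, from 0 to 87, then the shift along the tool's x, y, z in mm, then the turn, a rotation vector about the tool's x, y, z in degrees. In form: [[grip, [dx, dy, dz], [wx, wy, wz]], ...]. A call has 1 to 12 rows; each row shifts and turns the pose as measured when the row begins, along the tool's axes as they then stand; what a row does not reach is not made up. A row lasts 1/8 s, in which the tool goes at most 62.5 mm and 10.7 degrees, less where a joint would pass 70% of its speed; a pose out of reach is approached as far as the arm can. A call with a gripper value outside its range is refused whole. The fingers move at their own pace and stop on an object; FORCE is the grip in N (left out, the last holds). Time passes only in rows, so rows that do not move let the fingers close. It gives the time, the measured TCP pose, the force and the opening at its end, in the units of the state.
- get_obs(): the state, without advancing time (a new reading comes with each control period).
- imaging.camera(name): name is "scene" or "side" or "wrist"; returns the picture (400x640x3 uint8, red, green, blue); there is no depth.
- imaging.camera_params(name): a dict with "camera_matrix" (3x3 intrinsics, pixels), "k1" (the pictures are not rectified: a ray, as slopes to the right and down, at radius r is drawn at 1 + k1 r^2 times it, then the intrinsics apply), "xyz" and "rotation" of the camera in the world. Camera axes: x right, y down, z forward; pixel columns grow to the right and rows downward; lengths in m; the calibration is good to about 2 mm. A picture is of the moment at which its call begins: read the wrist's pose just before it. camera_params takes no time and is no camera call; for the wrist camera it gives the pose at the moment of the call.
- robot.hand_in(): hands the job in, once; it reports no verdict.
Trained networks look in the newest picture that a camera, given by its name, has taken for a name from the list of things; names that differ only in an ending like _2 or _b are one class to them, and where a whole thing is asked for, a point or a joint stands for the part that bears it (a point fixed in the world has none). Each returns a list of dicts, best first, with "confidence" (0 to 1); they miss things now and then, are a little off and sometimes report something else, mostly with a low value. They report only what shows in the picture. A call takes as long as a camera call.
- imaging.cut_out(camera, target): "pixels" (400x640 bool, what is visible of it) and "box" ([centre column, centre row, width, height] in pixels, round what is visible of it).
- imaging.tip_of(camera, target): "pixel" ([column, row] in pixels: a listed point, or the origin of a listed thing).
The state is a dict: "time": time; "q": joint angles; "joint_velocities": joint speeds; "joint_torque": joint torques, N m; "position": TCP position; "tool_rot": TCP orientation; "ft_force": force on the tool from outside, world axes, zero at the start; "moment": the same for the moment, N m; "grip_width": finger opening in m.
Only numpy, scipy, OpenCV 4.12 (cv2) and the standard library are available. Lean on these libraries where they do the work, as an engineer would, in place of code of your own. Each camera call takes 0.05 s, during which the arm holds its last target. There are 200 camera calls.

## Working session

There is one attempt and no reset: what is moved stays moved. The work goes in short steps, Python scripts to look and compute and a shell command to move; the robot and the scene stay as the last step left them, time stands still between calls to the robot, and variables do not carry over. Pictures are saved under pics/ and viewed, about 8 in all and at most 12, crops included, and the job is handed in when it is done.

```bash
mkdir -p pics; cat > h.py <<'E'
import numpy as np, cv2
from rig import get_obs, imaging, robot
from scipy.spatial.transform import Rotation as R
H=dict(anvil_top=.043,test_block_top=.015,gear_top=.014,ring_top=.015,pin_top=.063,tin_top=.031)
def ray(cam,px,z,p=None):
    p=p or imaging.camera_params(cam)
    K=np.array(p["camera_matrix"]);d=np.linalg.inv(K)@[px[0],px[1],1];d=d[:2]
    u=d.copy()
    for _ in range(20): u=d/(1+p["k1"]*(u@u))
    Rm=np.array(p["rotation"]); 
    Rm=Rm if Rm.shape==(3,3) else R.from_quat(Rm).as_matrix()
    v=Rm@[u[0],u[1],1];c=np.array(p["xyz"])
    return c+v*(z-c[2])/v[2]
E
python3 - <<'E'
from h import *
o=get_obs();print(o["time"],o["position"],o["tool_rot"],R.from_quat(o["tool_rot"]).as_matrix().round(2))
for c in("scene","side"):
    im=imaging.camera(c);cv2.imwrite(f"pics/{c}0.png",im[:,:,::-1])
    print(c,imaging.camera_params(c)["xyz"])
    for n,h in H.items():
        for r in imaging.tip_of(c,n)[:3]: print(n,np.round(r["pixel"],1),round(r["confidence"],2),ray(c,r["pixel"],h).round(3))
print(get_obs()["time"])
E
```

```text
0.0 [0.19727993 0.59228352 0.22156607] [ 0.11255041  0.69822286 -0.11399597  0.69772643] [[-0.    0.32  0.95]
 [-0.    0.95 -0.32]
 [-1.   -0.   -0.  ]]
scene [-0.18673667 -0.86349406  0.88132459]
anvil_top [273.4 209. ] 0.89 [0.456 0.204 0.043]
anvil_top [281.8 184.3] 0.3 [0.554 0.305 0.043]
test_block_top [317.7 199.7] 0.6 [0.615 0.197 0.015]
test_block_top [298.2 236.1] 0.25 [0.457 0.082 0.015]
gear_top [279.8 181.9] 0.68 [0.583 0.362 0.014]
ring_top [337.2 221.2] 0.49 [0.589 0.069 0.015]
pin_top [245.8 185.9] 0.72 [0.443 0.339 0.063]
pin_top [280.8 179.9] 0.46 [0.549 0.301 0.063]
tin_top [298.2 236.4] 0.69 [0.444 0.063 0.031]
side [0.43974298 0.93484016 0.82795973]
anvil_top [346.8 249.7] 0.76 [0.444 0.21  0.043]
test_block_top [283.  247.2] 0.62 [0.607 0.202 0.015]
gear_top [282.3 297.7] 0.95 [0.579 0.355 0.014]
ring_top [297.6 215.8] 0.44 [0.59  0.079 0.015]
pin_top [342.5 287.7] 0.47 [0.444 0.344 0.063]
tin_top [351.2 217.7] 0.85 [0.442 0.08  0.031]
0.7
```

```bash
python3 - <<'E'
import cv2
a=cv2.imread("pics/scene0.png")[150:270,200:400];b=cv2.imread("pics/side0.png")[180:330,230:430]
cv2.imwrite("pics/c1.png",cv2.vconcat([cv2.resize(a,(500,300),interpolation=2),cv2.resize(b,(400,300),interpolation=2)[:,:].copy() if 0 else cv2.resize(b,(500,300),interpolation=2)]))
E
```

```text
(no output)
```

View pics/c1.png

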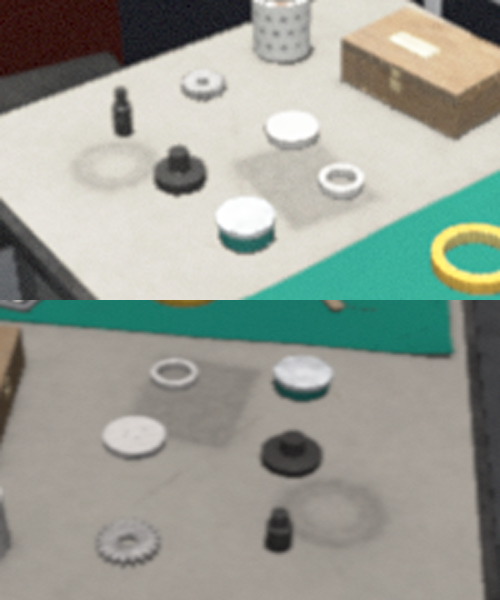

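The views agree and the crops confirm every identity. In the full scene image the anvil is at about (272,213), the block at (317,201) and the gear at (281,183). In the side image the anvil is at about (347,252), the block at (283,247) and the gear at (282,298). I'll move over the anvil, staying high, and shut the fingers.

```bash
python3 -m inch '[[0,[0,-35,45],[0,0,0]],[0,[0,-35,45],[0,0,0]],[0,[0,-35,45],[0,0,0]],[0,[0,-35,45],[0,0,0]],[0,[0,-35,45],[0,0,0]],[0,[0,-35,45],[0,0,0]],[0,[0,-35,45],[0,0,0]],[0,[0,-35,45],[0,0,0]],[0,[0,0,0],[0,0,0]]]'
cat > m.py <<'E'
from h import *
import sys
def go(*names,view=None):
    p=imaging.camera_params("wrist"); im=imaging.camera("wrist")
    if view: cv2.imwrite(f"pics/{view}.png",im[:,:,::-1])
    for n in names:
        for r in imaging.tip_of("wrist",n)[:2]: print("wrist",n,np.round(r["pixel"],1),round(r["confidence"],2),ray("wrist",r["pixel"],H[n],p).round(4))
    o=get_obs();print(o["time"],np.round(o["position"],4),R.from_quat(o["tool_rot"]).as_matrix().round(3).tolist(),o["grip_width"])
def to(x,y,z):
    o=get_obs();print("tool shift mm",(R.from_quat(o["tool_rot"]).inv().apply(np.array([x,y,z])-o["position"])*1000).round(1))
E
python3 - <<'E'
from m import *
go(*H,view="w1")
for c in("scene","side"):
    imaging.camera(c)
    for n in("anvil_top","test_block_top","gear_top"):
        for r in imaging.tip_of(c,n)[:1]: print(c,n,round(r["confidence"],2),ray(c,r["pixel"],H[n]).round(4))
E
```

```text
time: 1.82
position: [0.4622, 0.2054, 0.2242]
tool_rot: [0.115, 0.695, -0.109, 0.701]
ft_force: [-0.7, 0.7, -0.6]
grip_width: 0.0057
wrist anvil_top [312.1 163.6] 0.68 [0.4458 0.2032 0.043 ]
wrist gear_top [445.  213.3] 0.95 [0.5773 0.3572 0.014 ]
wrist pin_top [423.9 131.8] 0.77 [0.4476 0.336  0.063 ]
wrist tin_top [214.2 196. ] 0.73 [0.448  0.0665 0.031 ]
2.175 [0.4582 0.2096 0.2238] [[0.008, 0.305, 0.952], [0.007, 0.952, -0.305], [-1.0, 0.009, 0.005]] 0.000567596321750211
scene anvil_top 0.8 [0.4461 0.1947 0.043 ]
scene test_block_top 0.66 [0.6104 0.1931 0.015 ]
scene gear_top 0.74 [0.584  0.3555 0.014 ]
side anvil_top 0.73 [0.4368 0.2049 0.043 ]
side gear_top 0.86 [0.5808 0.3565 0.014 ]
```

View pics/w1.png

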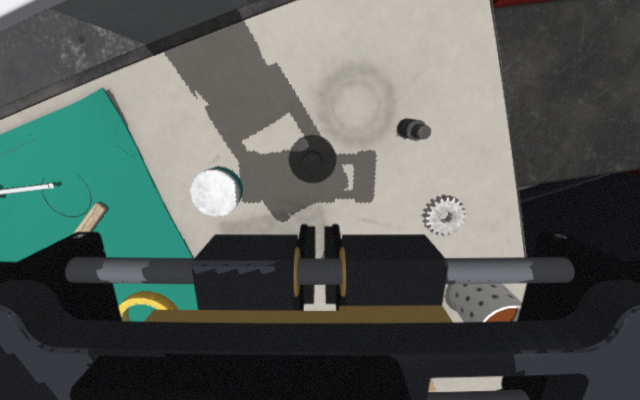

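The wrist view shows the anvil at (312,160), with the tin at (216,192), the gear at (445,214) and the pin at (415,130). All the estimates agree on about (0.446, 0.204) for the anvil.

```bash
python3 - <<'E'
from m import *
to(.446,.204,.12);to(.446,.204,.083)
E
```

```text
tool shift mm [103.7  -9.3 -11.6]
tool shift mm [140.7  -9.6 -11.8]
```

```bash
python3 -m inch '[[0,[0,-8,-10.5],[0,0,0]],[0,[35,0,0],[0,0,0]],[0,[35,0,0],[0,0,0]],[0,[35,0,0],[0,0,0]],[0,[25,0,0],[0,0,0]],[0,[0,0,0],[0,0,0]]]'
python3 - <<'E'
from m import *
go("anvil_top");to(.446,.204,.083)
E
```

```text
time: 3.32
position: [0.4443, 0.2036, 0.0921]
tool_rot: [0.113, 0.696, -0.107, 0.701]
ft_force: [0.3, -0.2, 0.3]
grip_width: 0.0004
wrist anvil_top [318.3 215.2] 0.91 [0.4463 0.2025 0.043 ]
3.425 [0.446  0.204  0.0938] [[0.013, 0.307, 0.952], [0.007, 0.952, -0.307], [-1.0, 0.011, 0.01]] 0.0002902964659804169
tool shift mm [10.8 -0.2 -0.1]
```

```bash
python3 -m inch '[[0,[12,0,0],[0,0,0]],[0,[0,0,0],[0,0,0]],[0,[0,0,0],[0,0,0]],[0,[0,0,0],[0,0,0]],[0,[0,0,0],[0,0,0]],[0,[0,0,0],[0,0,0]],[0,[0,0,0],[0,0,0]],[0,[0,0,0],[0,0,0]],[0,[0,0,0],[0,0,0]],[0,[0,0,0],[0,0,0]]]'
python3 - <<'E'
from m import *
go("anvil_top",view="w2");to(.446,.204,.083)
E
```

```text
time: 4.68
position: [0.4483, 0.2046, 0.0842]
tool_rot: [0.114, 0.692, -0.106, 0.705]
ft_force: [-1.0, -0.0, 0.2]
grip_width: 0.0008
wrist anvil_top [317.2 212.7] 0.57 [0.4456 0.2043 0.043 ]
4.775 [0.4483 0.2046 0.0842] [[0.02, 0.307, 0.952], [0.009, 0.952, -0.307], [-1.0, 0.014, 0.016]] 0.00036327237875955837
tool shift mm [ 1.2 -1.3 -2. ]
```

View pics/w2.png

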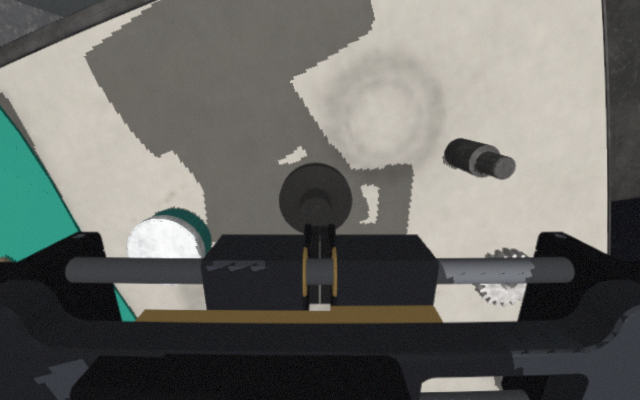

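The fingertips at (320,235) are directly over the stem at (317,205), about 4 cm above it. I'll hold for longer, then rise.

```bash
python3 -m inch '[[0,[0,-0.7,-1],[0,0,0]],[0,[0,0,0],[0,0,0]],[0,[0,0,0],[0,0,0]],[0,[0,0,0],[0,0,0]],[0,[0,0,0],[0,0,0]],[0,[0,0,0],[0,0,0]],[0,[0,0,0],[0,0,0]],[0,[0,0,0],[0,0,0]],[0,[0,0,0],[0,0,0]],[0,[0,0,0],[0,0,0]],[0,[0,0,0],[0,0,0]],[0,[0,0,0],[0,0,0]]]'
python3 - <<'E'
from m import *
to(.611,.196,.17)
E
```

```text
time: 6.28
position: [0.447, 0.2042, 0.0842]
tool_rot: [0.114, 0.692, -0.106, 0.705]
ft_force: [-0.5, 0.5, -0.5]
grip_width: 0.0005
tool shift mm [-82.6  43.7 159.9]
```

```bash
python3 -m inch '[[0,[-45,0,0],[0,0,0]],[0,[-45,0,0],[0,0,0]],[0,[0,15,53],[0,0,0]],[0,[0,15,53],[0,0,0]],[0,[0,14,53],[0,0,0]],[0,[0,0,0],[0,0,0]]]'
python3 - <<'E'
from m import *
go("test_block_top","tin_top","ring_top",view="w3");to(.611,.197,.055)
E
```

```text
time: 7.02
position: [0.6129, 0.1962, 0.1796]
tool_rot: [0.113, 0.693, -0.106, 0.705]
ft_force: [-0.7, -0.2, 0.6]
grip_width: 0.0005
wrist test_block_top [315.7 175.8] 0.92 [0.6102 0.195  0.015 ]
wrist tin_top [143.1  68.3] 0.76 [0.4454 0.064  0.031 ]
wrist ring_top [213.  186.8] 0.64 [0.585  0.0741 0.015 ]
7.225 [0.6063 0.197  0.1789] [[0.011, 0.304, 0.953], [0.008, 0.953, -0.304], [-1.0, 0.01, 0.008]] 0.0005735996600725203
tool shift mm [1.24e+02 1.00e-01 3.50e+00]
```

View pics/w3.png

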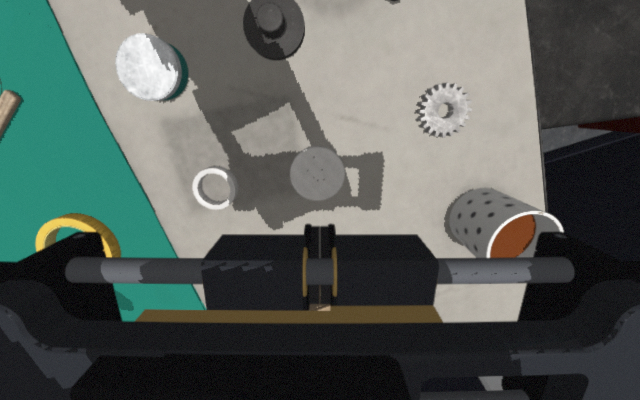

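The test block is at (317,174), plain with small test dents. That puts it at (0.610, 0.195), and the bottom of the gripper body will stay above the mug's 95 mm.

```bash
python3 -m inch '[[0,[35,0,1],[0,0,0]],[0,[35,0,1],[0,0,0]],[0,[35,0,1],[0,0,0]],[0,[25,-1,0],[0,0,0]],[0,[0,0,0],[0,0,0]]]'
python3 - <<'E'
from m import *
go("test_block_top");to(.610,.195,.055)
E
```

```text
time: 7.85
position: [0.6025, 0.198, 0.0479]
tool_rot: [0.11, 0.697, -0.105, 0.701]
ft_force: [-1.3, -0.1, -0.2]
grip_width: 0.0006
wrist test_block_top [317.2 230.1] 0.82 [0.6096 0.1944 0.015 ]
7.95 [0.6049 0.1984 0.0502] [[0.012, 0.3, 0.954], [0.008, 0.954, -0.301], [-1.0, 0.011, 0.009]] 0.00067870942344113
tool shift mm [-4.8 -1.6  5.9]
```

```bash
python3 -m inch '[[0,[-4,-1.5,5.5],[0,0,0]],[0,[0,0,0],[0,0,0]],[0,[0,0,0],[0,0,0]],[0,[0,0,0],[0,0,0]],[0,[0,0,0],[0,0,0]],[0,[0,0,0],[0,0,0]],[0,[0,0,0],[0,0,0]],[0,[0,0,0],[0,0,0]],[0,[0,0,0],[0,0,0]],[0,[0,0,0],[0,0,0]]]'
python3 - <<'E'
from m import *
go("test_block_top");to(.610,.195,.055)
E
```

```text
time: 9.2
position: [0.6121, 0.1955, 0.0588]
tool_rot: [0.112, 0.693, -0.103, 0.705]
ft_force: [-0.3, 0.1, -0.7]
grip_width: 0.0005
wrist test_block_top [318.3 210.1] 0.64 [0.6086 0.1964 0.015 ]
9.3 [0.6122 0.1955 0.0588] [[0.019, 0.3, 0.954], [0.009, 0.954, -0.3], [-1.0, 0.014, 0.015]] 0.00041841016679221223
tool shift mm [ 3.7 -1.2 -2. ]
```

```bash
python3 -m inch '[[0,[2,-0.5,-1],[0,0,0]],[0,[0,0,0],[0,0,0]],[0,[0,0,0],[0,0,0]],[0,[0,0,0],[0,0,0]],[0,[0,0,0],[0,0,0]],[0,[0,0,0],[0,0,0]],[0,[0,0,0],[0,0,0]],[0,[0,0,0],[0,0,0]],[0,[0,0,0],[0,0,0]],[0,[0,0,0],[0,0,0]],[0,[0,0,0],[0,0,0]],[0,[0,0,0],[0,0,0]]]'
python3 - <<'E'
from m import *
to(.610,.195,.055);to(.579,.357,.17)
E
```

```text
time: 10.8
position: [0.6111, 0.1954, 0.0566]
tool_rot: [0.112, 0.693, -0.103, 0.705]
ft_force: [-0.3, 0.9, -0.0]
grip_width: 0.0004
tool shift mm [ 1.6 -0.7 -0.9]
tool shift mm [-112.5  146.1  -77.3]
```

```bash
python3 -m inch '[[0,[-40,0,0],[0,0,0]],[0,[-40,0,0],[0,0,0]],[0,[-35,0,0],[0,0,0]],[0,[0,48,-26],[0,0,0]],[0,[0,48,-26],[0,0,0]],[0,[0,48,-26],[0,0,0]],[0,[0,0,0],[0,0,0]]]'
python3 - <<'E'
from m import *
go("gear_top","pin_top",view="w4");to(.579,.357,.054)
E
```

```text
time: 11.68
position: [0.5785, 0.3585, 0.1767]
tool_rot: [0.114, 0.692, -0.104, 0.705]
ft_force: [0.1, -1.1, -0.6]
grip_width: 0.0004
wrist gear_top [317.5 180.6] 0.75 [0.5819 0.358  0.014 ]
wrist pin_top [250.8  62.9] 0.65 [0.4483 0.3378 0.063 ]
wrist pin_top [127.  108.7] 0.45 [0.4487 0.213  0.063 ]
11.825 [0.5798 0.3539 0.1764] [[0.02, 0.308, 0.951], [0.008, 0.951, -0.309], [-1.0, 0.014, 0.016]] 0.0001822046845141405
tool shift mm [122.4   1.   -3.7]
```

View pics/w4.png

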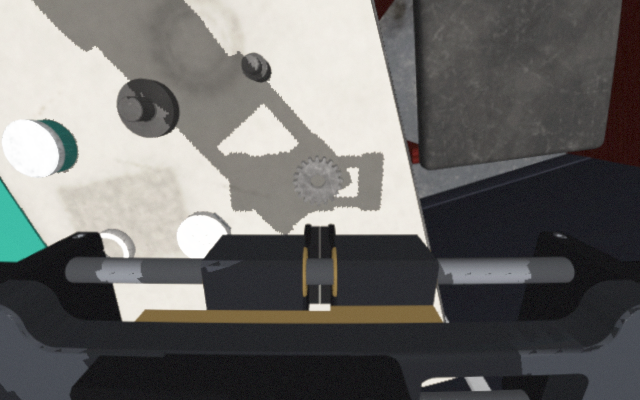

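The gear is at (318,180), which is about (0.580, 0.357). I'll stop at z of about 0.058 to stay well clear of the mug.

```bash
python3 -m inch '[[0,[35,0,-0.5],[0,0,0]],[0,[35,0,-0.5],[0,0,0]],[0,[30,0,-0.5],[0,0,0]],[0,[10,0,0],[0,0,0]],[0,[0,0,0],[0,0,0]]]'
python3 - <<'E'
from m import *
go("gear_top");to(.580,.357,.056)
E
```

```text
time: 12.45
position: [0.5853, 0.347, 0.0652]
tool_rot: [0.118, 0.69, -0.11, 0.705]
ft_force: [0.0, -0.8, 0.4]
grip_width: 0.0007
wrist gear_top [330.3 202.7] 0.98 [0.5818 0.3581 0.014 ]
12.55 [0.5859 0.3477 0.0665] [[0.025, 0.318, 0.948], [0.008, 0.948, -0.318], [-1.0, 0.016, 0.021]] 0.0005791784517993744
tool shift mm [10.4  6.7 -8.8]
```

```bash
python3 -m inch '[[0,[9,7,-8],[0,0,0]],[0,[0,0,0],[0,0,0]],[0,[0,0,0],[0,0,0]],[0,[0,0,0],[0,0,0]]]'
python3 - <<'E'
from m import *
go("gear_top");to(.581,.3575,.056)
E
```

```text
time: 13.05
position: [0.5819, 0.359, 0.0601]
tool_rot: [0.119, 0.688, -0.108, 0.708]
ft_force: [0.9, 0.1, -0.5]
grip_width: 0.0007
wrist gear_top [317.6 214.4] 0.65 [0.583  0.3581 0.014 ]
13.15 [0.5821 0.3589 0.0601] [[0.03, 0.317, 0.948], [0.01, 0.948, -0.318], [-0.999, 0.019, 0.025]] 0.0005391154489880731
tool shift mm [ 4.1 -1.7 -0.7]
```

```bash
python3 -m inch '[[0,[3,-0.5,0],[0,0,0]],[0,[0,0,0],[0,0,0]],[0,[0,0,0],[0,0,0]],[0,[0,0,0],[0,0,0]],[0,[0,0,0],[0,0,0]],[0,[0,0,0],[0,0,0]],[0,[0,0,0],[0,0,0]],[0,[0,0,0],[0,0,0]],[0,[0,0,0],[0,0,0]],[0,[0,0,0],[0,0,0]],[0,[0,0,0],[0,0,0]],[0,[0,0,0],[0,0,0]]]'; python3 -m inch '[[0,[0,0,0],[0,0,0]],[0,[0,0,0],[0,0,0]],[0,[0,0,0],[0,0,0]],[0,[0,0,0],[0,0,0]],[0,[0,0,0],[0,0,0]],[0,[0,0,0],[0,0,0]],[0,[0,0,0],[0,0,0]],[0,[0,0,0],[0,0,0]]]'; python3 -m inch '[[0,[-50,0,0],[0,0,0]],[0,[-50,0,0],[0,0,0]],[0,[-50,0,0],[0,0,0]],[0,[-50,0,0],[0,0,0]],[0,[-10,0,0],[0,0,0]],[0,[0,0,0],[0,0,0]],[0,[0,0,0],[0,0,0]]]'
python3 - <<'E'
from m import *
for c in("scene","side"):
    im=imaging.camera(c);cv2.imwrite(f"pics/{c}9.png",im[:,:,::-1])
    for n in H:
        for r in imaging.tip_of(c,n)[:1]: print(c,n,round(r["confidence"],2),ray(c,r["pixel"],H[n]).round(3))
go("gear_top")
E
```

```text
time: 14.65
position: [0.5821, 0.3581, 0.0569]
tool_rot: [0.119, 0.688, -0.109, 0.708]
ft_force: [0.2, -0.0, 0.2]
grip_width: 0.0002
time: 15.65
position: [0.5822, 0.3581, 0.0569]
tool_rot: [0.119, 0.688, -0.109, 0.708]
ft_force: [0.1, -0.7, -0.3]
grip_width: 0.0004
time: 16.52
position: [0.5742, 0.3551, 0.2689]
tool_rot: [0.118, 0.69, -0.11, 0.705]
ft_force: [0.9, 0.1, 0.1]
grip_width: 0.0007
scene anvil_top 0.8 [0.442 0.209 0.043]
scene test_block_top 0.79 [0.618 0.202 0.015]
scene gear_top 0.59 [0.59  0.378 0.014]
scene ring_top 0.65 [ 0.447 -0.196  0.015]
scene pin_top 0.67 [0.567 0.139 0.063]
scene tin_top 0.65 [0.449 0.07  0.031]
side anvil_top 0.91 [0.433 0.204 0.043]
side test_block_top 0.88 [0.608 0.209 0.015]
side gear_top 0.56 [0.585 0.362 0.014]
side ring_top 0.76 [0.592 0.075 0.015]
side pin_top 0.76 [0.438 0.334 0.063]
side tin_top 0.96 [0.438 0.085 0.031]
wrist gear_top [319.5 165.5] 0.59 [0.5817 0.3581 0.014 ]
17.325 [0.575  0.3555 0.2707] [[0.026, 0.318, 0.948], [0.009, 0.948, -0.318], [-1.0, 0.017, 0.022]] 0.00030146460789454025
```

View pics/scene9.png

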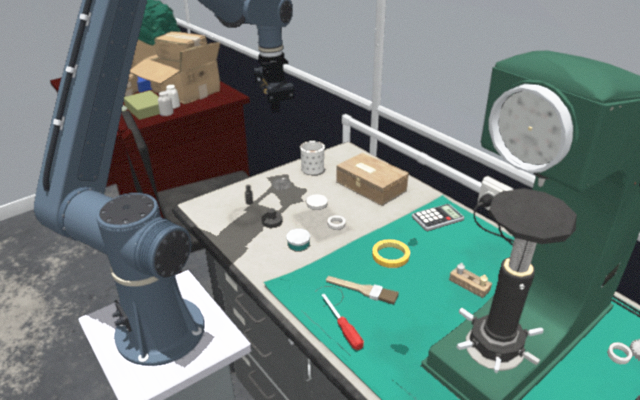

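```bash
python3 -c "
from rig import robot
print(robot.hand_in())"
```

```text
the job is handed in; nothing more can be done
None
```

I pointed at the anvil, the test block and the gear in that order, and handed the job in at about 17 s. The fingers were shut and the fingertips hung about 4 cm above each piece. Each hold lasted over 2 s, within about 3 mm of the middle I measured. The arm then rose straight up from the gear to a fingertip height of 0.27 m.

**Contact:** the wrist force readings stayed near noise (about 1 N), so there is no sign the robot touched anything. In the last scene picture (gear at about (282,183), block (317,201), anvil (272,219)) all six pieces still stand where they were.

**Checks that disagreed:**
- **Final scene-camera detections:** the ring was reported at (0.447, -0.196) and the pin at (0.567, 0.139). Both look like false detections, because the side camera and the picture itself put them at their original places.
- **Gear:** the last scene reading was about 2 cm off in y, probably because the gear was in the arm's shadow. The wrist and side cameras still agreed on (0.58, 0.36).
- **Anvil and block:** the cameras differed by up to about 15 mm, so I used the close wrist-camera readings.

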